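# Draw a bolt under a wire shelf with a reach hook

### The arm

A 6-joint arm with a two-finger parallel gripper is mounted at the origin on a cart in front of the work surface, level with it; the furniture and walls round the work are solid. World frame = base frame: x ahead of the robot, y to its left, z up, the work surface at z = 0. Lengths are in m, angles in rad, forces in N, time in s.
With the tool pointing down it reaches from about 0.3 to 0.875 m from the base axis. Payload 6.4 kg.
Tool frame: the origin (TCP) lies at the very end of the fingers, on their centre line; the grasp point (between the pads) lies 19 mm behind it; z points along the fingers, y is the line along which they close (so a half turn about z gives the same grasp; the last joint's range is limited). The gripper opens to 85 mm and grips with 20 to 120 N. Pads are 22 mm wide; open, the fingers measure 114 mm over their backs; the gripper's body (76 mm by 85 mm) begins 54 mm behind the grasp point. The pads swing forward as they close: fully open they stand 13 mm farther back than shut.
Start: joints at [-1.324, 0.181, 1.607, -0, 1.354, -0.206], TCP at [0.252, -0.517, 0.231] pointing down, gripper open.
Joint ranges: [-2.99, 2.99], [-0.89, 2.07], [0.3, 2.58], [-1.14, 4.28], [0, 2.63], [-3.12, 3.12]. Speed limits (rad/s): [2.57, 2.57, 3.01, 3.14, 3.14, 3.14].

### API

Orientations are given as a unit quaternion [w, x, y, z].
In Python, from bench import ctrl gives the robot as it stands.
- The arm moves only by the tool jog_arm, never from a script. Its argument "series" is a list that holds one entry, the list of rows, each a list of 7 numbers: the shift along the tool's x, y, z in mm, then the turn, a rotation vector about the tool's x, y, z in rad, then the finger opening in mm, from 0 to 85.4. In form: [[[tx, ty, tz, rx, ry, rz, gripper], ...]]. A call has exactly 10 rows; each row shifts and turns the commanded pose from where the row before left it, along the tool's axes as they then stand; what a row does not reach is not made up. A row lasts 1/10 s, in which the tool goes at most 50 mm and 8.59 degrees, less where a joint would pass 70% of its speed; a pose out of reach is approached as far as the arm can. A call with a gripper value outside its range is refused whole. The fingers move at their own pace and stop on an object; the grip force is fixed at half the most. Time passes only in rows, so rows that do not move let the fingers close, or fill a call up. It gives the time, the measured TCP pose, the force, the opening and the grip force at its end, in the units of the state.
- ctrl.get_obs(): the state, without advancing time (a new reading comes with each control period).
- ctrl.camera(name): name is "scene" or "side" or "wrist"; returns a dict with "frame" (400x640x3 uint8, blue, green, red), "z_map" (400x640 float32, m along the optical axis (not along the pixel's ray), 0 where there is no reading), "fx", "fy", "cx", "cy" (pixels), "xyz" and "rotation" of the camera in the world. Camera axes: x right, y down, z forward; pixel columns grow to the right and rows downward; lengths in m; the calibration is good to about 2 mm. A picture is of the moment at which its call begins.
- ctrl.hand_in(): hands the job in; it is judged then, once.
The state is a dict: "time_s": time; "q": joint angles; "dq": joint speeds; "joint_efforts": joint torques, N m; "eef_pos": TCP position; "eef_rot": TCP orientation; "wrist_force": force on the tool from outside, world axes, zero at the start; "torque": the same for the moment, N m; "opening": opening from 0.0 (shut) to 1.0 (fully open); "grasp_force": force on a finger pad.
Only numpy, scipy, OpenCV 4.12 (cv2) and the standard library are available. Lean on these libraries where they do the work, as an engineer would, in place of code of your own. Each camera call takes 0.05 s, during which the arm holds its last target. There are 200 camera calls.

### The job

Take the blue-handled reach hook from the round board, hook the red knob of the bolt under the low wire shelf, out of reach of the hand, and draw the bolt towards you all the way, pulling it firmly against its stop with about 12 N for half a second, never above 20 N on bolt or shelf. Then unhook leaving the bolt drawn clear of the back panel, lay the hook flat on the middle of the round board again and let go. Touch the bolt only with the hook and leave the lime, tomato, red-capped jar and garlic where they are.

Things in the scene. Friction and masses are not known exactly. Their poses are not given: they have to be found in the camera images.
- hook_rod: loose reach hook, about 120 g, lying flat. Origin: underside of the handle at the balance point, where to grip it from above. x along the rod to the hooked end, z up. Blue handle 16 mm wide (y), 20 mm high, x = -80 to 30 mm; then an 8 mm steel rod, centre line 10 mm above the origin, to x = 195 mm, where it bends left (+y): see throat
- grip (a point): on the hook_rod, centre of the handle at the grip place, 10 mm above the hook_rod's origin
- throat (a point): on the hook_rod, where the knob sits when hooked: x = 191, y = 16, z = 10 mm in its frame. The 8 mm bar turns left at x = 195 mm (centre line) as a cross leg to y = 32 mm, then back to the handle as a lip with its round end at x = 179 mm. The throat between rod and lip is 24 mm wide (y = 4 to 28) and open to the handle; the leg's inner face is at x = 191 mm
- riser: fixed wire shelf 248 mm wide (y), 129 mm high. Origin on the worktop; x to the back, y left, z up. Front edge x = -79 mm; top wires at z = 121 to 129 mm; 8 mm legs at x = -75 and 60, y = -120 and 120 mm. Back panel 95 mm high, front face x = 42 mm (40 mm below z = 37). The bolt lies along x at y = 0; its guides reach up to z = 32 mm. Two jars stand fixed on top at the back corners
- knob (a point): centre line of the bolt's upright red knob at the height to hook it, z = 53 mm. Post of 12 mm diameter from z = 33 to 66 mm, a ball of 17 mm on top (up to z = 84 mm). In the riser's frame it stands at y = 0 and moves along x with the bolt
- board: round brown chopping board, 210 mm diameter, 19 mm thick, fixed to the worktop; origin at the centre of its underside
- lime: lime, about 60 mm, bystander on the worktop
- tomato: tomato, about 58 mm, bystander on the worktop
- red_cap_jar: spice jar with red cap, 45 mm diameter, 106 mm high, bystander on the worktop
- garlic: garlic bulb, about 56 mm, bystander under the left half of the wire shelf, about 80 mm left of the bolt
- bolt: the bolt with its red knob; origin on the knob's axis at z = 20 mm. It slides only along the riser's -x (towards the robot), with 3 N of friction and no spring, and stays where it is left. In the riser's frame it starts at x = 0 to -8 mm and meets a hard stop, hidden and set anew each time, at x = -28 to -48 mm: the stop is found only by the rise of the pull. The stem ends 70 mm before the knob

How it is judged:
On the way, in this order (a step that is already met when the one before it is completed fails the run):
1. the reach hook is lifted off the board (height (world z) of hook_rod above 0.03 m), for 0.2 s.
2. the bolt is drawn and held against its stop by the hook with more than 7 N (x of knob in the frame of riser below -0.0265 m and contact force between hook_rod and bolt above 7 N), for 0.3 s.
At the end, for the whole second after the job is handed in: the bolt is left drawn, its knob at x below -24 mm in the riser's frame (clear of the panel); the reach hook lies flat (within 7 degrees) and still on the round board, its origin within 60 mm of the board's centre, released (x of knob in the frame of riser below -0.024 m and horizontal distance between hook_rod and board below 0.06 m and height (world z) of hook_rod between 0.014 and 0.025 m and angle between hook_rod's own z axis and vertical below 0.12 rad and linear speed of hook_rod below 0.02 m/s and contact force between the fingers and hook_rod below 0.1 N); the robot touches nothing.
It fails at once if the hook presses on the bolt or the wire shelf with more than 20 N (contact force between hook_rod and bolt above 20 N or contact force between hook_rod and riser above 20 N).
It fails at once if the robot itself touches the bolt (contact force between any of the fingers, the arm and bolt above 0.5 N).
It fails at once if a bystander is moved more than 20 mm (distance of any of lime, tomato, red_cap_jar, garlic from where it was at the start of the episode above 0.02 m).
It also fails if it takes over 72 s, if anything falls off the work surface, if the arm or the gripper's body presses on something with over 40 N, if the wrist force passes 120 N, or if a joint passes its speed limit or range.

## Working session

There is one attempt and no reset: what is moved stays moved. The work goes in short steps, Python scripts to look and compute and a tool call to move; the robot and the scene stay as the last step left them, time stands still between calls to the robot, and variables do not carry over. Pictures are saved under pics/ and viewed, at most 10 in all, crops included, and the job is handed in when it is done.

Besides the shell and the picture viewer there is one more tool, called after "Emit:" by a JSON object that holds its "api" and its "payload". jog_arm: Moves the arm, as the interface text tells. Its arguments: {"type":"object","properties":{"series":{"type":"array"}},"required":["series"]}

```bash
mkdir -p pics; cat > look.py <<'E'
import sys,cv2,numpy as np,pickle
from bench import ctrl
def snap(name,tag):
    c=ctrl.camera(name); pickle.dump(c,open(f'pics/{tag}.pkl','wb')); cv2.imwrite(f'pics/{tag}.png',c['frame']); return c
def cloud(c):
    z=c['z_map'];v,u=np.indices(z.shape)
    p=np.stack([(u-c['cx'])/c['fx']*z,(v-c['cy'])/c['fy']*z,z],-1)
    R=np.array(c['rotation'])
    if R.shape!=(3,3):
        from scipy.spatial.transform import Rotation as Ro
        R=Ro.from_quat(np.roll(R,-1)).as_matrix()
    w=p@R.T+np.array(c['xyz']); w[z==0]=np.nan
    return w,R
def ray(c,u,v,h):
    _,R=cloud(c); d=R@np.array([(u-c['cx'])/c['fx'],(v-c['cy'])/c['fy'],1]); o=np.array(c['xyz'])
    return o+d*(h-o[2])/d[2]
E
python3 - <<'E'
from look import *
for n in ['scene','side','wrist']:
    c=snap(n,n+'0'); print(n,c['xyz'],np.round(c['rotation'],3).tolist(),c['fx'],c['cx'],c['cy'])
print(ctrl.get_obs())
E
```

```text
scene [ 0.21349082 -1.0169862   0.88213216] [-0.403, 0.9, -0.15, 0.078] 475.837449215593 314.34330423044037 204.82249734058823
side [-0.36229599  0.24713351  1.13143227] [0.203, -0.514, 0.778, -0.3] 497.76832653795816 320.1065005357802 197.49337624482808
wrist [ 0.31766598 -0.48569139  0.3730991 ] [0.12, 0.839, -0.525, -0.076] 322.33741576000085 320.52057584364 198.48705033057914
{'time_s': 0.15, 'q': array([-1.32425112e+00,  1.81384940e-01,  1.60776451e+00,  2.68493231e-05,
        1.35379630e+00, -2.06323289e-01]), 'dq': array([ 0.00046947, -0.00162012, -0.00487929,  0.00231161, -0.00068385,
        0.00052217]), 'joint_efforts': array([ 1.13554554e-03, -4.45261502e+01, -3.51688743e+01, -1.70521648e-04,
        5.93853081e-03, -1.48829889e-05]), 'eef_pos': array([ 0.25149735, -0.51662124,  0.2305896 ]), 'eef_rot': array([-6.76672816e-04,  9.74473542e-01,  2.24501354e-01, -4.99860023e-07]), 'wrist_force': array([ 0.32678809, -0.28374101, -0.25167521]), 'torque': array([ 0.02408256, -0.02341244,  0.03107281]), 'grasp_force': 0.0, 'opening': 1.0045033841485245}
```

View pics/scene0.png

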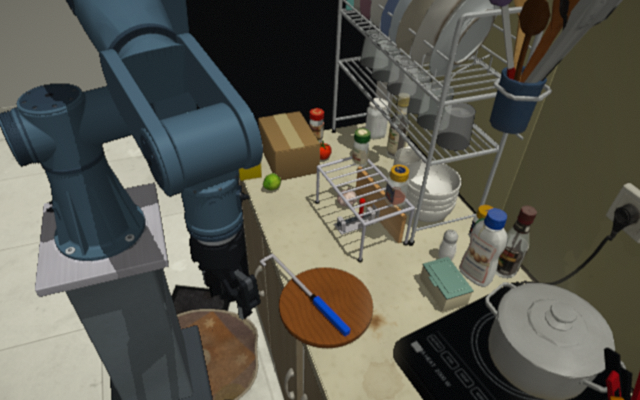

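View pics/side0.png

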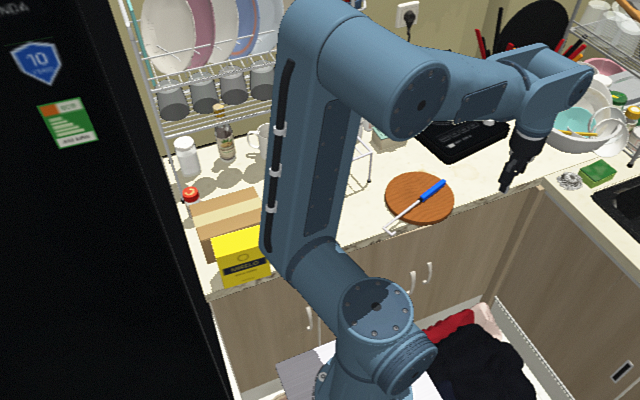

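Scene view: the board is at (326,307), the blue handle runs from (313,297) to (348,332), and the hook end is at (262,260). The wire shelf is around (365,195), with the red knob seen at about (362,203). Side view: the board is at (419,197) and the shelf is mostly hidden behind the arm.

```bash
python3 - <<'E'
from look import *
def L(t): return pickle.load(open(f'pics/{t}.pkl','rb'))
for t in ['scene0','side0']:
    c=L(t); w,R=cloud(c); hsv=cv2.cvtColor(c['frame'],cv2.COLOR_BGR2HSV)
    H,S,V=[hsv[...,i].astype(int) for i in range(3)]
    reg=np.zeros(H.shape,bool)
    if t=='scene0': reg[240:360,250:385]=1
    else: reg[160:240,370:460]=1
    blue=reg&(H>105)&(H<130)&(S>190)&(V>90)
    br=reg&(H>3)&(H<22)&(S>100)
    for n,m in(('blue',blue),('board',br)):
        v,u=np.nonzero(m); p=w[m]; 
        print(t,n,m.sum(),'median z',np.nanmedian(p[:,2]),'range',np.nanpercentile(p,[1,50,99],axis=0).round(3).tolist(),'px',u.mean(),v.mean())
        cnt=max(cv2.findContours(m.astype(np.uint8),0,1)[0],key=cv2.contourArea)[:,0]
        h=0.019 if n=='board' else 0.039
        q=np.array([ray(c,a,b,h)[:2] for a,b in cv2.convexHull(cnt)[:,0]],np.float32)
        if n=='board': print('  circle',cv2.minEnclosingCircle(q))
        else: print('  rect',cv2.minAreaRect(q), cv2.boxPoints(cv2.minAreaRect(q)).round(4).tolist())
    # white rod pixels above board height
    m=reg&(S<70)&(V>120); p=w[m]; k=(p[:,2]>0.02)&(p[:,2]<0.06)
    print(t,'rod',k.sum()); v,u=np.nonzero(m); print('  box',np.nanpercentile(p[k],[2,98],axis=0).round(3).tolist())
    red=((H<5)|(H>174))&(S>150)&(V>70)
    n,lab,st,ce=cv2.connectedComponentsWithStats(red.astype(np.uint8))
    for i in range(1,n):
        if st[i,4]>6: print(' red',st[i].tolist(),np.nanmedian(w[lab==i],axis=0).round(3))
    g=(H>30)&(H<55)&(S>150)&(V>60); n,lab,st,ce=cv2.connectedComponentsWithStats(g.astype(np.uint8))
    for i in range(1,n):
        if st[i,4]>40: print(' green',st[i].tolist(),np.nanmedian(w[lab==i],axis=0).round(3))
c=L('scene0')
cv2.imwrite('pics/crop.png',cv2.resize(c['frame'][140:270,240:430],None,fx=4,fy=4,interpolation=cv2.INTER_CUBIC))
w,R=cloud(c)
p=w[140:270,300:430].reshape(-1,3);k=(p[:,2]>.117)&(p[:,2]<.135);print('top',np.nanpercentile(p[k],[1,50,99],axis=0).round(3).tolist())
E
```

```text
scene0 blue 335 median z 0.03691265128890553 range [[0.441, -0.515, 0.027], [0.463, -0.467, 0.037], [0.482, -0.414, 0.041]] px 331.2358208955224 315.02985074626866
  rect ((0.46074843406677246, -0.4676383137702942), (0.0170945692807436, 0.1121044009923935), 18.676815032958984) [[0.43470001220703125, -0.4172999858856201], [0.4706000089645386, -0.5235000252723694], [0.4867999851703644, -0.5180000066757202], [0.45089998841285706, -0.41179999709129333]]
scene0 board 5492 median z 0.01745495419853782 range [[0.365, -0.523, -0.154], [0.465, -0.431, 0.017], [0.566, -0.288, 0.021]] px 325.64493809176986 307.62454479242535
  circle ((0.4750998914241791, -0.4296894073486328), 0.11627713590860367)
scene0 rod 223
  box [[0.363, -0.394, 0.026], [0.6, -0.255, 0.041]]
 red [509, 68, 6, 11, 46] [ 0.856 -0.348  0.476]
 red [310, 108, 14, 13, 103] [0.669 0.205 0.099]
 red [325, 154, 4, 5, 8] [0.664 0.096 0.02 ]
 red [359, 198, 6, 6, 26] [ 0.651 -0.19   0.08 ]
 red [360, 207, 3, 6, 17] [ 0.651 -0.191  0.048]
 red [608, 371, 12, 25, 176] [ 0.71  -0.853  0.292]
 red [636, 389, 4, 11, 26] [ 0.808 -0.856  
[... 633 characters left out ...]
px 418.36548029085344 198.4473784921546
  circle ((0.46926039457321167, -0.4130721986293793), 0.10867024213075638)
side0 rod 185
  box [[0.358, -0.516, 0.021], [0.594, -0.256, 0.055]]
 red [345, 0, 4, 2, 7] [ 0.852 -0.343  0.473]
 red [475, 29, 11, 30, 129] [ 0.819 -0.832  0.241]
 red [554, 39, 10, 13, 52] [ 0.739 -1.103  0.213]
 red [506, 43, 8, 7, 40] [ 0.707 -0.85   0.29 ]
 red [568, 44, 18, 16, 91] [ 0.668 -1.111  0.228]
 red [563, 46, 10, 9, 20] [ 0.704 -1.109  0.213]
 red [183, 187, 8, 6, 17] [0.68  0.225 0.105]
 red [183, 191, 16, 11, 97] [0.654 0.221 0.098]
 red [422, 309, 52, 34, 769] [ 0.355 -0.615 -0.751]
top [[0.571, -0.317, 0.118], [0.643, -0.203, 0.126], [0.833, -0.068, 0.134]]
```

View pics/crop.png

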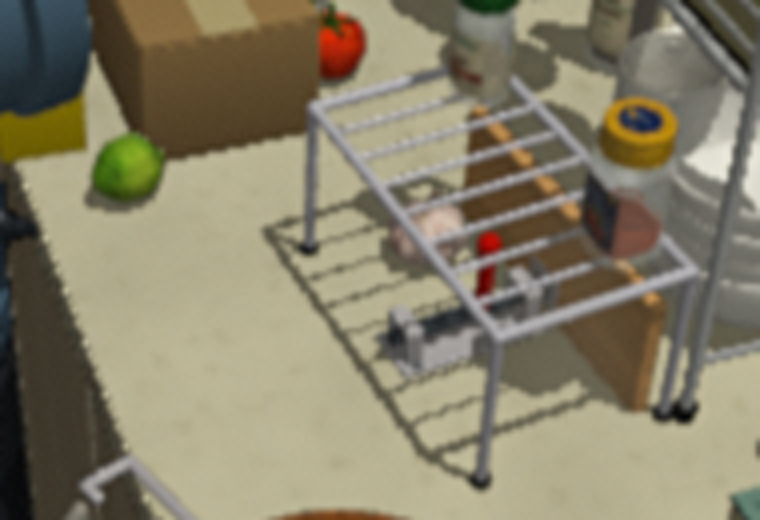

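View pics/wrist0.png

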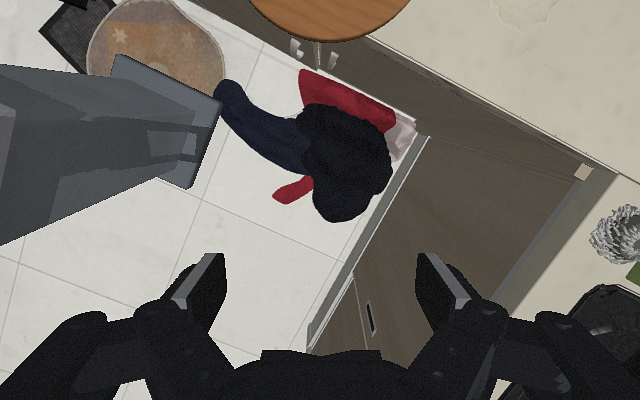

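Crop: the knob ball is at scene px (362,200). The front leg feet are at about (317,202) and (360,260), and the top front corners at about (318,166) and (364,224). The wrist camera sees only the floor and the board's edge. Next I fit the riser's frame and plan the grasp.

```bash
python3 - <<'E'
from look import *
from scipy.spatial.transform import Rotation as Ro
c=pickle.load(open('pics/scene0.pkl','rb')); w,R=cloud(c)
P=lambda x,y,h: ray(c,240+x/4,140+y/4,h)[:2]
fl,fr=P(308,247,0.003),P(481,480,0.003); tl,tr,br=P(312,105,.125),P(497,335,.125),P(692,270,.125)
print('feet',fl,fr,np.linalg.norm(fl-fr),'top',tl,tr,br,np.linalg.norm(tl-tr),np.linalg.norm(tr-br))
for a,b in((fl,fr),(tl,tr)):
    y=(a-b)/np.linalg.norm(a-b); x=np.array([y[1],-y[0]]); mid=(a+b)/2
    print('x axis',x,np.degrees(np.arctan2(x[1],x[0])),'origin',mid+.075*x, 'knob in riser',[( (np.array(k)-(mid+.075*x))@x,(np.array(k)-(mid+.075*x))@y) for k in (P(489,245,.0755),P(487,278,.053))])
print('knob',P(489,245,.0755),P(487,278,.053))
# depth: top wires edge points
p=w[140:270,310:420].reshape(-1,3);p=p[(p[:,2]>.119)&(p[:,2]<.131)&(p[:,0]<.68)]
print(cv2.minAreaRect(p[:,:2].astype(np.float32)))
o=ctrl.get_obs(); T=Ro.from_quat(np.roll(o['eef_rot'],-1)).as_matrix(); print('tool axes',T.round(3).tolist())
Rc=R; cw=ctrl and pickle.load(open('pics/wrist0.pkl','rb')); _,Rw=cloud(cw)
print('cam in tool',T.T@(np.array(cw['xyz'])-o['eef_pos']),(T.T@Rw).round(3).tolist())
E
```

```text
feet [ 0.57048145 -0.07858063] [ 0.59831439 -0.31741687] 0.24045253482976445 top [ 0.57140019 -0.07579713] [ 0.59833095 -0.31521159] [ 0.7324416  -0.30060368] 0.2409243587590194 0.13490387941277115
x axis [0.99327811 0.11575233] 6.647020062999783 origin [ 0.65889378 -0.18931733] knob in riser [(np.float64(-0.006255556309806146), np.float64(-0.0007339951221007841)), (np.float64(-0.009204956398502072), np.float64(-0.0069742899722524485))]
x axis [0.99373287 0.111781  ] 6.417992877601007 origin [ 0.65939553 -0.18712078] knob in riser [(np.float64(-0.006996714679690549), np.float64(-0.002885686621093882)), (np.float64(-0.009921147075541462), np.float64(-0.009137721158916479))]
knob [ 0.65276523 -0.19077049] [ 0.65055799 -0.19731023]
((0.631136953830719, -0.19117258489131927), (0.10386732220649719, 0.24889613687992096), 6.040868282318115)
tool axes [[0.899, 0.438, -0.0], [0.438, -0.899, 0.001], [0.0, -0.001, -1.0]]
cam in tool [ 0.07307497  0.0009515  -0.14248876] [[0.0, -0.959, -0.282], [1.0, 0.0, -0.001], [0.001, -0.282, 0.959]]
```

Emit:
{"api": "jog_arm", "payload": {"series": [[[26.7,2.4,3.8,0,0,0,85],[26.7,2.4,3.8,0,0,0,85],[26.7,2.4,3.8,0,0,0,85],[26.7,2.4,3.8,0,0,0,85],[26.7,2.4,3.8,0,0,0,85],[26.7,2.4,3.8,0,0,0,85],[26.7,2.4,3.8,0,0,0,85],[26.7,2.4,3.8,0,0,0,85],[0,0,0,0,0,-0.144,85],[0,0,0,0,0,-0.144,85]]]}}

```text
time_s: 1.15
eef_pos: [0.4528, -0.4399, 0.2]
eef_rot: [-0.001, 0.931, 0.365, -0.0]
wrist_force: [-0.9, -0.3, 1.0]
opening: 0.994
grasp_force: 0.0
```

Emit:
{"api": "jog_arm", "payload": {"series": [[[0,0,0,0,0,-0.144,60],[0,0,0,0,0,-0.144,60],[0,0,0,0,0,-0.144,60],[0,0,0,0,0,-0.144,60],[0,0,0,0,0,-0.144,60],[0,0,0,0,0,-0.144,60],[0,0,0,0,0,-0.144,60],[0,0,0,0,0,-0.144,60],[0,0,0,0,0,0,60],[0,0,0,0,0,0,60]]]}}

```text
time_s: 2.15
eef_pos: [0.4519, -0.4407, 0.2006]
eef_rot: [-0.0, 0.586, 0.81, 0.0]
wrist_force: [-0.8, -0.2, 0.6]
opening: 0.704
grasp_force: 0.0
```

```bash
cat >> look.py <<'E'
from scipy.spatial.transform import Rotation as Ro
def tool():
    o=ctrl.get_obs(); return o,Ro.from_quat(np.roll(o['eef_rot'],-1)).as_matrix()
def handle(c,h):
    hsv=cv2.cvtColor(c['frame'],cv2.COLOR_BGR2HSV);H,S,V=[hsv[...,i].astype(int) for i in range(3)]
    m=(H>105)&(H<130)&(S>150)&(V>60); n,lab,st,ce=cv2.connectedComponentsWithStats(m.astype(np.uint8))
    m=lab==1+np.argmax(st[1:,4]); w,_=cloud(c)
    cnt=max(cv2.findContours(m.astype(np.uint8),0,1)[0],key=cv2.contourArea)
    q=np.array([ray(c,a,b,h)[:2] for a,b in cv2.convexHull(cnt)[:,0]],np.float32)
    return m,w[m],cv2.minAreaRect(q)
E
python3 - <<'E'
from look import *
c=snap('wrist','wrist1'); o,T=tool(); print(o['time_s'],o['eef_pos'],T.round(3).tolist(),o['opening'])
m,p,r=handle(c,.038); k=p[:,2]>np.nanpercentile(p[:,2],50)-.003
t=p[k]; print(m.sum(),np.nanmedian(t,axis=0),np.nanpercentile(p,[1,50,99],axis=0).round(4).tolist(),r,cv2.minAreaRect(t[:,:2].astype(np.float32)))
w,_=cloud(c); hsv=cv2.cvtColor(c['frame'],cv2.COLOR_BGR2HSV); b=(hsv[...,0]>3)&(hsv[...,0]<22)&(hsv[...,1]>100)&(abs(w[...,2]-.018)<.01)
print('board z',np.nanmedian(w[b][:,2]), cv2.minEnclosingCircle(w[b][:,:2].astype(np.float32)))
E
```

```text
2.2 [ 0.45196879 -0.44079537  0.20067198] [[-0.313, 0.95, -0.0], [0.95, 0.313, 0.0], [0.0, -0.0, -1.0]] 0.7053312954472387
1615 [ 0.46474309 -0.45766946  0.03824849] [[0.444, -0.5116, 0.0351], [0.4645, -0.4574, 0.0382], [0.4869, -0.4113, 0.04]] ((0.46531373262405396, -0.4615130126476288), (0.015231112949550152, 0.1079181656241417), 18.86469268798828) ((0.46548110246658325, -0.46187373995780945), (0.01535244844853878, 0.10816894471645355), 18.861949920654297)
board z 0.018263625146330287 ((0.6270606517791748, -0.4574361741542816), 0.26553332805633545)
```

View pics/wrist1.png

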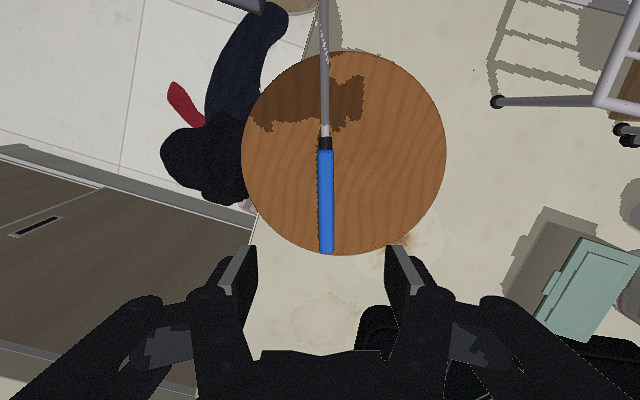

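Wrist view: the blue handle runs from (326,150) to (326,253), the fingers centre on u≈321, and the board circle is centred at about (344,153). The handle is about 6 mm to tool +y, so I correct that, go down halfway and check.

Emit:
{"api": "jog_arm", "payload": {"series": [[[0,3,10,0,0,-0.011,60],[0,3,15,0,0,0,60],[0,0,20,0,0,0,60],[0,0,20,0,0,0,60],[0,0,20,0,0,0,60],[0,0,15,0,0,0,60],[0,0,0,0,0,0,60],[0,0,0,0,0,0,60],[0,0,0,0,0,0,60],[0,0,0,0,0,0,60]]]}}

```text
time_s: 3.2
eef_pos: [0.4583, -0.4397, 0.1022]
eef_rot: [0.001, 0.58, 0.815, -0.0]
wrist_force: [0.1, -0.2, 0.7]
opening: 0.7
grasp_force: 0.0
```

```bash
cat > m2.py <<'E'
from look import *
c=snap('wrist','wrist2'); o,T=tool(); print(o['time_s'],o['eef_pos'],T[:,0].round(4))
a=pickle.load(open('pics/wrist1.pkl','rb'))
m,p,r=handle(c,.0385); d=np.array([*r[0],.0385])-o['eef_pos']; print(r,'tool',T.T@d,'z',np.nanmedian(p[:,2]))
# triangulate front end of blue (top row) in both views
pts=[]
for q in (a,c):
    m,_,_=handle(q,.0385); v,u=np.nonzero(m); v0=v.min()+1; pts.append((u[v==v0].mean(),v.min())); print(pts[-1],v.max())
A=[];b=[]
for q,(u,v) in zip((a,c),pts):
    _,R=cloud(q); d=R@np.array([(u-q['cx'])/q['fx'],(v-q['cy'])/q['fy'],1]); d/=np.linalg.norm(d); M=np.eye(3)-np.outer(d,d); A.append(M); b.append(M@np.array(q['xyz']))
X=np.linalg.solve(sum(A),sum(b)); print('front end',X,'tool',T.T@(X-o['eef_pos']))
E
python3 m2.py
python3 - <<'E'
from look import *
c=pickle.load(open('pics/wrist1.pkl','rb')); w,_=cloud(c); hsv=cv2.cvtColor(c['frame'],cv2.COLOR_BGR2HSV)
b=((hsv[...,0]>3)&(hsv[...,0]<22)&(hsv[...,1]>100)).astype(np.uint8); b[:45]=0;b[262:]=0;b[:,:235]=0;b[:,452:]=0
b=cv2.morphologyEx(b,cv2.MORPH_OPEN,np.ones((5,5)))
cnt=max(cv2.findContours(b,0,1)[0],key=cv2.contourArea); q=np.array([ray(c,a,d,.019)[:2] for a,d in cv2.convexHull(cnt)[:,0]],np.float32); print('board',cv2.minEnclosingCircle(q))
E
```

```text
3.25 [ 0.4581838  -0.43958062  0.10207411] [-0.3268  0.9451 -0.0019]
((0.4652171730995178, -0.4606381952762604), (0.015224514529109001, 0.10859440267086029), 19.35045623779297) tool [-0.0220767  -0.00027142  0.06361685] z 0.038264444528267244
(np.float64(325.0), np.int64(149)) 253
(np.float64(317.3076923076923), np.int64(166)) 310
front end [ 0.44833344 -0.41228672  0.02337409] tool [ 0.02916676 -0.00043647  0.07864344]
board ((0.4805663228034973, -0.4161083996295929), 0.10569266974925995)
```

Emit:
{"api": "jog_arm", "payload": {"series": [[[0,0,15,0,0,0,50],[0,0,20,0,0,0,45],[0,0,20,0,0,0,45],[0,0,12,0,0,0,45],[0,0,8,0,0,0,45],[0,0,5,0,0,0,40],[0,0,0,0,0,0,20],[0,0,0,0,0,0,10],[0,0,0,0,0,0,5],[0,0,0,0,0,0,5]]]}}

```text
time_s: 4.25
eef_pos: [0.458, -0.4393, 0.0216]
eef_rot: [0.001, 0.58, 0.815, -0.0]
wrist_force: [0.1, 0.3, 0.1]
opening: 0.173
grasp_force: 60.8
```

Emit:
{"api": "jog_arm", "payload": {"series": [[[0,0,0,0,0,0,5],[0,0,0,0,0,0,5],[0,0,0,0,0,0,5],[0,0,0,0,0,0,5],[0,0,-10,0,0,0,5],[0,0,-10,0,0,0,5],[0,0,-20,0,0,0,5],[0,0,-20,0,0,0,5],[0,0,-20,0,0,0,5],[0,0,-20,0,0,0,5]]]}}

```text
time_s: 5.25
eef_pos: [0.4576, -0.4389, 0.1222]
eef_rot: [0.0, 0.58, 0.814, -0.0]
wrist_force: [-0.2, -0.2, -1.1]
opening: 0.174
grasp_force: 60.6
```

```bash
python3 - <<'E'
from look import *
o,T=tool(); print(o['time_s'],o['eef_pos'],T[:,0],o['opening']*85,o['grasp_force'],o['wrist_force'],o['torque'])
c=snap('scene','scene2')
cv2.imwrite('pics/crop2.png',cv2.resize(c['frame'][140:350,200:430],None,fx=2.6,fy=2.6,interpolation=cv2.INTER_CUBIC))
E
```

```text
5.25 [ 0.45763835 -0.43885609  0.12223555] [-3.26818518e-01  9.45087109e-01 -1.16657957e-04] 14.771126188215236 60.63296914100647 [-0.15698506 -0.20438893 -1.08103987] [ 0.00087158  0.0296601  -0.02685534]
```

View pics/crop2.png

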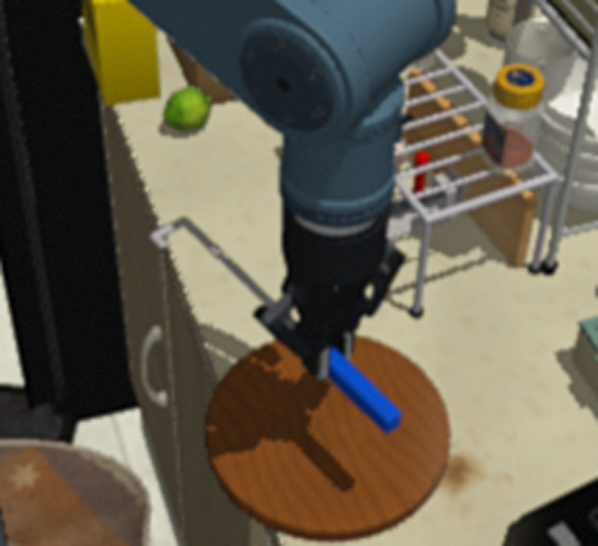

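The crop shows the hook held level above the board, with its lip on the robot side at crop px (165,235). The grasp is good. Next I back off, turn it to the riser's heading and stage it in front of the shelf.

Emit:
{"api": "jog_arm", "payload": {"series": [[[16.4,-17.5,0,0,0,0,5],[16.4,-17.5,0,0,0,0,5],[16.4,-17.5,0,0,0,0,5],[16.4,-17.5,0,0,0,0,5],[0,0,0,0,0,0.1495,5],[0,0,0,0,0,0.1495,5],[0,0,0,0,0,0.1495,5],[0,0,0,0,0,0.1495,5],[0,0,0,0,0,0.1495,5],[0,0,0,0,0,0.1495,5]]]}}

```text
time_s: 6.3
eef_pos: [0.37, -0.3997, 0.1208]
eef_rot: [-0.0, 0.877, 0.48, -0.0]
wrist_force: [0.2, -0.1, -1.6]
opening: 0.171
grasp_force: 60.6
```

Emit:
{"api": "jog_arm", "payload": {"series": [[[0,0,0,0,0,0.1495,5],[0,0,0,0,0,0.1495,5],[0,0,0,0,0,0.1495,5],[0,0,0,0,0,0.1495,5],[0,0,0,0,0,0.1495,5],[0,0,0,0,0,0.1495,5],[4.5,-32.5,0,0,0,0,5],[4.5,-32.5,0,0,0,0,5],[4.5,-32.5,0,0,0,0,5],[4.5,-32.5,0,0,0,0,5]]]}}

```text
time_s: 7.3
eef_pos: [0.3735, -0.2673, 0.1208]
eef_rot: [-0.0, 0.999, 0.055, 0.0]
wrist_force: [-0.5, 0.6, -0.3]
opening: 0.169
grasp_force: 60.6
```

```bash
python3 - <<'E'
from look import *
o,T=tool(); print(o['time_s'],o['eef_pos'],T[:,0],np.degrees(np.arctan2(T[1,0],T[0,0])),o['grasp_force'],o['wrist_force'])
c=snap('wrist','wrist3')
E
```

```text
7.3 [ 0.37348632 -0.2673375   0.12076359] [9.94033005e-01 1.09079710e-01 4.09637485e-05] 6.262267631577569 60.59931993484497 [-0.50468943  0.60084999 -0.32531811]
```

View pics/wrist3.png

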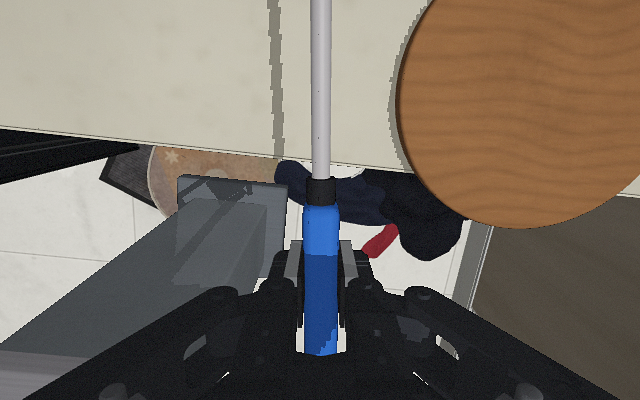

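The wrist view shows the handle held straight, with the rod running up at u≈321. The tip is out of view. I lower to hooking height and measure tip and knob in the scene view.

Emit:
{"api": "jog_arm", "payload": {"series": [[[0,0,15,0,0,0,5],[0,0,20,0,0,0,5],[0,0,20,0,0,0,5],[0,0,15,0,0,0,5],[0,0,7,0,0,0,5],[0,0,0,0,0,0,5],[0,0,0,0,0,0,5],[0,0,0,0,0,0,5],[0,0,0,0,0,0,5],[0,0,0,0,0,0,5]]]}}

```text
time_s: 8.35
eef_pos: [0.3741, -0.269, 0.0444]
eef_rot: [0.0, 0.998, 0.055, 0.0]
wrist_force: [0.3, 0.1, -1.9]
opening: 0.168
grasp_force: 60.6
```

```bash
python3 - <<'E'
from look import *
o,T=tool(); print(o['time_s'],o['eef_pos'],T[:,0],o['wrist_force'])
a=snap('scene','scene3');b=snap('side','side3')
A=cv2.resize(a['frame'][150:300,250:420],None,fx=4,fy=4,interpolation=cv2.INTER_CUBIC)
cv2.imwrite('pics/crop3.png',A)
# blocked? predicted tip (leg outer) and knob pixels
for c in(a,b):
    _,R=cloud(c)
    for X in ((.659,-.188,.08),tuple(o['eef_pos']+T[:,0]*.196+[0,0,.0074])):
        p=R.T@(np.array(X)-c['xyz']); print(c['fx']*p[0]/p[2]+c['cx'],c['fy']*p[1]/p[2]+c['cy'])
E
```

```text
8.35 [ 0.37405954 -0.26897332  0.04443039] [9.93972488e-01 1.09628261e-01 5.81780893e-04] [ 0.34359071  0.07448654 -1.93979624]
364.17637899505837 198.7714578344475
339.73776666910624 229.6011833941067
323.5001442474465 161.4814339197563
353.36737862616206 181.69363571899208
```

View pics/crop3.png

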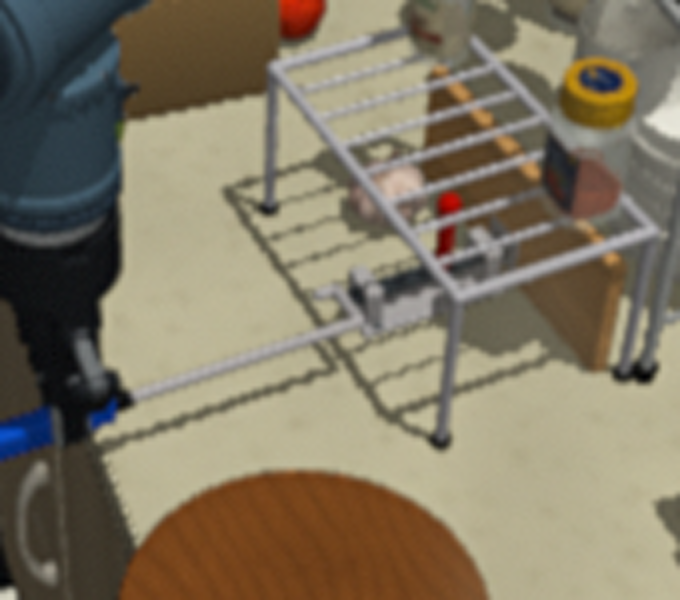

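Crop: the hook's corner is at crop (360,320), the leg ends at (343,288), and the lip end is at about (318,294). The knob ball is at (449,205) and its post at (446,238). I measure these in riser coordinates, all from this view so that its error cancels.

```bash
python3 - <<'E'
from look import *
c=pickle.load(open('pics/scene3.pkl','rb')); o,T=tool()
P=lambda x,y,h: ray(c,250+x/4,150+y/4,h)[:2]
x=np.array([np.cos(np.radians(6.4)),np.sin(np.radians(6.4))]); y=np.array([-x[1],x[0]]); O=np.array([.659,-.188])
f=lambda p: ((p-O)@x*1e3).round(1).tolist().__repr__()+' '+((p-O)@y*1e3).round(1).__repr__()
z=.0518
for n,p in dict(corner=P(360,320,z),legend=P(343,288,z),lip=P(318,294,z),rodmid=P(240,360,z),rodnear=P(140,395,z)).items(): print(n,f(p))
hsv=cv2.cvtColor(c['frame'],cv2.COLOR_BGR2HSV);m=((hsv[...,0]<5)|(hsv[...,0]>174))&(hsv[...,1]>130)&(hsv[...,2]>60)
m[:,:340]=0;m[:,380:]=0;m[:180]=0;m[225:]=0
v,u=np.nonzero(m);w,_=cloud(c)
for lo,hi,h in((190,204,.0755),(206,209,None),(209,215,None)):
    k=(v>=lo)&(v<hi)
    if k.sum(): zz=np.nanmedian(w[m][k][:,2]); print(lo,k.sum(),'px',u[k].mean(),v[k].mean(),'z',zz,f(ray(c,u[k].mean(),v[k].mean(),h or zz)[:2]))
for n,p in (('TCPtip',(o['eef_pos']+T[:,0]*.195)[:2]),('TCP',o['eef_pos'][:2])): print(n,f(p))
for n,p in (('fl',P(268,208,.003)),('fr',P(441,439,.003))): print(n,f(p))
E
```

```text
corner -96.2 np.float64(-50.5)
legend -92.4 np.float64(-20.5)
lip -109.2 np.float64(-18.8)
rodmid -178.7 np.float64(-50.3)
rodnear -245.1 np.float64(-51.5)
190 25 px 361.72 200.52 z 0.07808830683381435 -6.3 np.float64(1.0)
206 6 px 361.5 207.5 z 0.055392793675067054 -7.6 np.float64(-3.5)
209 14 px 360.7857142857143 210.85714285714286 z 0.042045047556166226 -7.5 np.float64(-1.7)
TCPtip -97.3 np.float64(-48.9)
TCP -292.3 np.float64(-48.5)
fl -76.2 np.float64(117.6)
fr -74.3 np.float64(-121.1)
```

Emit:
{"api": "jog_arm", "payload": {"series": [[[15,0,0,0,0,0,5],[20,0,0,0,0,0,5],[20,0,0,0,0,0,5],[15,0,0,0,0,0,5],[12,0,0,0,0,0,5],[12,0,0,0,0,0,5],[12,0,0,0,0,0,5],[10,0,0,0,0,0,5],[8,0,0,0,0,0,5],[0,0,0,0,0,0,5]]]}}

```text
time_s: 9.45
eef_pos: [0.498, -0.2551, 0.044]
eef_rot: [0.0, 0.998, 0.055, 0.0]
wrist_force: [-0.3, -0.8, -1.7]
opening: 0.164
grasp_force: 60.6
```

```bash
python3 - <<'E'
from look import *
c=snap('scene','scene4'); o,T=tool(); print(o['time_s'],o['eef_pos'],o['wrist_force'])
cv2.imwrite('pics/crop4.png',cv2.resize(c['frame'][170:270,300:430],None,fx=5,fy=5,interpolation=cv2.INTER_CUBIC))
E
```

```text
9.5 [ 0.49726281 -0.25498614  0.04379463] [-0.18636538  0.29297264 -1.65851558]
```

View pics/crop4.png

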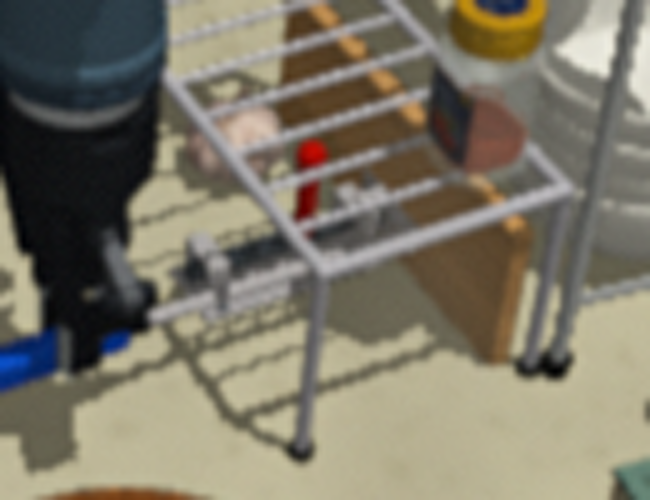

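The crop shows the knob still at crop (312,155), with the rod passing to its right under the shelf. There is no contact force, so I shift left and then pull back.

Emit:
{"api": "jog_arm", "payload": {"series": [[[0,-4,0,0,0,0,5],[0,-5,0,0,0,0,5],[0,-5,0,0,0,0,5],[0,-5,0,0,0,0,5],[0,-5,0,0,0,0,5],[0,-4,0,0,0,0,5],[0,-3,0,0,0,0,5],[0,-1,0,0,0,0,5],[0,0,0,0,0,0,5],[0,0,0,0,0,0,5]]]}}

```text
time_s: 10.5
eef_pos: [0.4936, -0.2234, 0.0439]
eef_rot: [0.0, 0.998, 0.055, 0.0]
wrist_force: [-0.6, -0.1, -1.5]
opening: 0.172
grasp_force: 60.6
```

Emit:
{"api": "jog_arm", "payload": {"series": [[[-3,0,0,0,0,0,5],[-3,0,0,0,0,0,5],[-3,0,0,0,0,0,5],[-3,0,0,0,0,0,5],[-3,0,0,0,0,0,5],[-2,0,0,0,0,0,5],[-1,0,0,0,0,0,5],[0,0,0,0,0,0,5],[0,0,0,0,0,0,5],[0,0,0,0,0,0,5]]]}}

```text
time_s: 11.5
eef_pos: [0.4757, -0.2252, 0.0439]
eef_rot: [0.0, 0.998, 0.055, 0.0]
wrist_force: [0.3, -0.1, -1.3]
opening: 0.172
grasp_force: 60.6
```

Emit:
{"api": "jog_arm", "payload": {"series": [[[-1,0,0,0,0,0,5],[-1,0,0,0,0,0,5],[-1,0,0,0,0,0,5],[-1,0,0,0,0,0,5],[-1,0,0,0,0,0,5],[-1,0,0,0,0,0,5],[-1,0,0,0,0,0,5],[-1,0,0,0,0,0,5],[-1,0,0,0,0,0,5],[-1,0,0,0,0,0,5]]]}}

```text
time_s: 12.5
eef_pos: [0.4658, -0.2264, 0.044]
eef_rot: [0.0, 0.998, 0.055, 0.0]
wrist_force: [3.2, 0.8, -1.8]
opening: 0.175
grasp_force: 60.6
```

```bash
cat > st.py <<'E'
from look import *
c=snap(sys.argv[1] if len(sys.argv)>1 else 'scene','s_'+str(np.random.randint(1e6)))
o,T=tool(); x=np.array([np.cos(np.radians(6.4)),np.sin(np.radians(6.4))]); y=np.array([-x[1],x[0]]); O=np.array([.659,-.188])
f=lambda p:np.round([(p-O)@x*1e3,(p-O)@y*1e3],1)
print(o['time_s'],o['eef_pos'].round(4),'TCP riser',f(o['eef_pos'][:2]),'corner~',f((o['eef_pos']+T[:,0]*.196)[:2]),'F riser',(o['wrist_force'][:2]@x).round(2),(o['wrist_force'][:2]@y).round(2),o['wrist_force'][2].round(2),o['grasp_force'])
hsv=cv2.cvtColor(c['frame'],cv2.COLOR_BGR2HSV);m=((hsv[...,0]<5)|(hsv[...,0]>174))&(hsv[...,1]>130)&(hsv[...,2]>60)
m[:,:335]=0;m[:,380:]=0;m[:180]=0;m[225:]=0
n,lab,s,ce=cv2.connectedComponentsWithStats(m.astype(np.uint8))
for i in range(1,n):
    if s[i,4]>8: print('red',s[i],'as ball',f(ray(c,*ce[i],.0755)[:2]))
E
python3 st.py
```

```text
12.55 [ 0.4656 -0.2264  0.0439] TCP riser [-196.4  -16.6] corner~ [ -0.4 -17. ] F riser 2.88 -1.01 -1.66 60.57266592979431
red [358 198   6   6  27] as ball [-10.3   1.2]
red [358 207   4   5  16] as ball [-28.2 -25.2]
```

Contact is made at about 3 N of friction and the knob is at about -10 mm. I draw 15 mm more, which stays short of the earliest possible stop.

Emit:
{"api": "jog_arm", "payload": {"series": [[[-2,0,0,0,0,0,5],[-2,0,0,0,0,0,5],[-2,0,0,0,0,0,5],[-2,0,0,0,0,0,5],[-2,0,0,0,0,0,5],[-2,0,0,0,0,0,5],[-1,0,0,0,0,0,5],[-1,0,0,0,0,0,5],[-0.5,0,0,0,0,0,5],[-0.5,0,0,0,0,0,5]]]}}

```text
time_s: 13.55
eef_pos: [0.4508, -0.228, 0.0439]
eef_rot: [-0.0, 0.998, 0.055, 0.0]
wrist_force: [3.8, 0.7, -1.4]
opening: 0.17
grasp_force: 60.6
```

```bash
python3 st.py; python3 st.py|head -1
```

```text
13.6 [ 0.4507 -0.228   0.0439] TCP riser [-211.5  -16.5] corner~ [-15.5 -16.9] F riser 2.52 0.03 -2.02 60.59226036071777
red [353 200   6   6  27] as ball [-25.6   1.7]
13.65 [ 0.4507 -0.2279  0.0439] TCP riser [-211.4  -16.5] corner~ [-15.4 -16.8] F riser 2.09 -0.27 -1.42 60.59396982192993
```

Emit:
{"api": "jog_arm", "payload": {"series": [[[-0.2,0,0,0,0,0,5],[-0.2,0,0,0,0,0,5],[-0.2,0,0,0,0,0,5],[-0.2,0,0,0,0,0,5],[-0.2,0,0,0,0,0,5],[-0.1,0,0,0,0,0,5],[-0.1,0,0,0,0,0,5],[-0.1,0,0,0,0,0,5],[-0.1,0,0,0,0,0,5],[-0.1,0,0,0,0,0,5]]]}}

```text
time_s: 14.65
eef_pos: [0.4493, -0.2282, 0.0439]
eef_rot: [0.0, 0.998, 0.055, 0.0]
wrist_force: [2.3, -0.3, -1.5]
opening: 0.169
grasp_force: 60.6
```

Emit:
{"api": "jog_arm", "payload": {"series": [[[-0.1,0,0,0,0,0,5],[-0.1,0,0,0,0,0,5],[-0.1,0,0,0,0,0,5],[-0.1,0,0,0,0,0,5],[-0.1,0,0,0,0,0,5],[-0.1,0,0,0,0,0,5],[-0.1,0,0,0,0,0,5],[-0.1,0,0,0,0,0,5],[-0.1,0,0,0,0,0,5],[-0.1,0,0,0,0,0,5]]]}}

```text
time_s: 15.65
eef_pos: [0.4483, -0.2282, 0.0439]
eef_rot: [0.0, 0.998, 0.055, 0.0]
wrist_force: [2.4, 0.4, -1.7]
opening: 0.172
grasp_force: 60.6
```

Emit:
{"api": "jog_arm", "payload": {"series": [[[-0.1,0,0,0,0,0,5],[-0.1,0,0,0,0,0,5],[-0.1,0,0,0,0,0,5],[-0.1,0,0,0,0,0,5],[-0.1,0,0,0,0,0,5],[-0.1,0,0,0,0,0,5],[-0.1,0,0,0,0,0,5],[-0.1,0,0,0,0,0,5],[-0.1,0,0,0,0,0,5],[-0.1,0,0,0,0,0,5]]]}}

```text
time_s: 16.65
eef_pos: [0.4473, -0.2283, 0.0439]
eef_rot: [-0.0, 0.998, 0.055, 0.0]
wrist_force: [3.4, 1.4, -1.6]
opening: 0.166
grasp_force: 60.6
```

Emit:
{"api": "jog_arm", "payload": {"series": [[[-0.1,0,0,0,0,0,5],[-0.1,0,0,0,0,0,5],[-0.1,0,0,0,0,0,5],[-0.1,0,0,0,0,0,5],[-0.1,0,0,0,0,0,5],[-0.1,0,0,0,0,0,5],[-0.1,0,0,0,0,0,5],[-0.1,0,0,0,0,0,5],[-0.1,0,0,0,0,0,5],[-0.1,0,0,0,0,0,5]]]}}

```text
time_s: 17.65
eef_pos: [0.4463, -0.2285, 0.0439]
eef_rot: [0.0, 0.998, 0.055, 0.0]
wrist_force: [3.5, -1.0, -1.6]
opening: 0.167
grasp_force: 60.6
```

Emit:
{"api": "jog_arm", "payload": {"series": [[[-0.1,0,0,0,0,0,5],[-0.1,0,0,0,0,0,5],[-0.1,0,0,0,0,0,5],[-0.1,0,0,0,0,0,5],[-0.1,0,0,0,0,0,5],[-0.1,0,0,0,0,0,5],[-0.1,0,0,0,0,0,5],[-0.1,0,0,0,0,0,5],[-0.1,0,0,0,0,0,5],[-0.1,0,0,0,0,0,5]]]}}

```text
time_s: 18.65
eef_pos: [0.4453, -0.2286, 0.0439]
eef_rot: [0.0, 0.998, 0.055, 0.0]
wrist_force: [3.0, 0.6, -2.0]
opening: 0.169
grasp_force: 60.6
```

Emit:
{"api": "jog_arm", "payload": {"series": [[[-0.1,0,0,0,0,0,5],[-0.1,0,0,0,0,0,5],[-0.1,0,0,0,0,0,5],[-0.1,0,0,0,0,0,5],[-0.1,0,0,0,0,0,5],[-0.1,0,0,0,0,0,5],[-0.1,0,0,0,0,0,5],[-0.1,0,0,0,0,0,5],[-0.1,0,0,0,0,0,5],[-0.1,0,0,0,0,0,5]]]}}

```text
time_s: 19.65
eef_pos: [0.4443, -0.2287, 0.0439]
eef_rot: [0.0, 0.998, 0.055, 0.0]
wrist_force: [3.8, -0.1, -1.4]
opening: 0.171
grasp_force: 60.6
```

Emit:
{"api": "jog_arm", "payload": {"series": [[[-0.1,0,0,0,0,0,5],[-0.1,0,0,0,0,0,5],[-0.1,0,0,0,0,0,5],[-0.1,0,0,0,0,0,5],[-0.1,0,0,0,0,0,5],[-0.1,0,0,0,0,0,5],[-0.1,0,0,0,0,0,5],[-0.1,0,0,0,0,0,5],[-0.1,0,0,0,0,0,5],[-0.1,0,0,0,0,0,5]]]}}

```text
time_s: 20.65
eef_pos: [0.4433, -0.2288, 0.0439]
eef_rot: [-0.0, 0.998, 0.055, 0.0]
wrist_force: [3.2, 0.8, -2.5]
opening: 0.167
grasp_force: 60.6
```

Emit:
{"api": "jog_arm", "payload": {"series": [[[-0.1,0,0,0,0,0,5],[-0.1,0,0,0,0,0,5],[-0.1,0,0,0,0,0,5],[-0.1,0,0,0,0,0,5],[-0.1,0,0,0,0,0,5],[-0.1,0,0,0,0,0,5],[-0.1,0,0,0,0,0,5],[-0.1,0,0,0,0,0,5],[-0.1,0,0,0,0,0,5],[-0.1,0,0,0,0,0,5]]]}}

```text
time_s: 21.65
eef_pos: [0.4423, -0.2289, 0.0439]
eef_rot: [-0.0, 0.998, 0.055, -0.0]
wrist_force: [2.3, -0.4, -1.6]
opening: 0.172
grasp_force: 60.6
```

Emit:
{"api": "jog_arm", "payload": {"series": [[[-0.1,0,0,0,0,0,5],[-0.1,0,0,0,0,0,5],[-0.1,0,0,0,0,0,5],[-0.1,0,0,0,0,0,5],[-0.1,0,0,0,0,0,5],[-0.1,0,0,0,0,0,5],[-0.1,0,0,0,0,0,5],[-0.1,0,0,0,0,0,5],[-0.1,0,0,0,0,0,5],[-0.1,0,0,0,0,0,5]]]}}

```text
time_s: 22.65
eef_pos: [0.4413, -0.229, 0.0439]
eef_rot: [0.0, 0.998, 0.055, 0.0]
wrist_force: [2.3, 0.2, -1.9]
opening: 0.171
grasp_force: 60.6
```

Emit:
{"api": "jog_arm", "payload": {"series": [[[-0.1,0,0,0,0,0,5],[-0.1,0,0,0,0,0,5],[-0.1,0,0,0,0,0,5],[-0.1,0,0,0,0,0,5],[-0.1,0,0,0,0,0,5],[-0.1,0,0,0,0,0,5],[-0.1,0,0,0,0,0,5],[-0.1,0,0,0,0,0,5],[-0.1,0,0,0,0,0,5],[-0.1,0,0,0,0,0,5]]]}}

```text
time_s: 23.65
eef_pos: [0.4403, -0.2291, 0.0439]
eef_rot: [0.0, 0.998, 0.055, 0.0]
wrist_force: [2.9, -0.3, -1.1]
opening: 0.17
grasp_force: 60.6
```

Emit:
{"api": "jog_arm", "payload": {"series": [[[-0.1,0,0,0,0,0,5],[-0.1,0,0,0,0,0,5],[-0.1,0,0,0,0,0,5],[-0.1,0,0,0,0,0,5],[-0.1,0,0,0,0,0,5],[-0.1,0,0,0,0,0,5],[-0.1,0,0,0,0,0,5],[-0.1,0,0,0,0,0,5],[-0.1,0,0,0,0,0,5],[-0.1,0,0,0,0,0,5]]]}}

```text
time_s: 24.65
eef_pos: [0.4393, -0.2292, 0.0439]
eef_rot: [-0.0, 0.998, 0.055, -0.0]
wrist_force: [2.4, 0.9, -2.7]
opening: 0.166
grasp_force: 60.6
```

Emit:
{"api": "jog_arm", "payload": {"series": [[[-0.1,0,0,0,0,0,5],[-0.1,0,0,0,0,0,5],[-0.1,0,0,0,0,0,5],[-0.1,0,0,0,0,0,5],[-0.1,0,0,0,0,0,5],[-0.1,0,0,0,0,0,5],[-0.1,0,0,0,0,0,5],[-0.1,0,0,0,0,0,5],[-0.1,0,0,0,0,0,5],[-0.1,0,0,0,0,0,5]]]}}

```text
time_s: 25.65
eef_pos: [0.4389, -0.2294, 0.0441]
eef_rot: [0.0, 0.998, 0.055, 0.001]
wrist_force: [6.4, 1.0, -1.8]
opening: 0.169
grasp_force: 60.6
```

The stop is found: the force rises and the TCP lags by about 0.5 mm, roughly 6 N/mm. I increase the pull towards 12 N.

Emit:
{"api": "jog_arm", "payload": {"series": [[[-0.1,0,0,0,0,0,5],[-0.1,0,0,0,0,0,5],[-0.1,0,0,0,0,0,5],[-0.1,0,0,0,0,0,5],[-0.1,0,0,0,0,0,5],[-0.1,0,0,0,0,0,5],[-0.1,0,0,0,0,0,5],[0,0,0,0,0,0,5],[0,0,0,0,0,0,5],[0,0,0,0,0,0,5]]]}}

```text
time_s: 26.65
eef_pos: [0.4388, -0.2295, 0.0443]
eef_rot: [0.0, 0.998, 0.055, 0.001]
wrist_force: [7.7, 1.2, -3.0]
opening: 0.168
grasp_force: 60.5
```

```bash
python3 st.py; python3 st.py|head -1
```

```text
26.7 [ 0.4388 -0.2295  0.0443] TCP riser [-223.4  -16.7] corner~ [-27.5 -17.1] F riser 9.66 1.18 -2.11 60.50809979438782
red [350 201   4   5  15] as ball [-34.5   3.6]
red [349 210   4   5  12] as ball [-55.1 -26. ]
26.75 [ 0.4388 -0.2295  0.0443] TCP riser [-223.4  -16.7] corner~ [-27.5 -17.1] F riser 9.05 1.05 -1.93 60.508586168289185
```

~9 N. Another 0.7 mm, then hold.

Emit:
{"api": "jog_arm", "payload": {"series": [[[-0.2,0,0,0,0,0,5],[-0.2,0,0,0,0,0,5],[-0.2,0,0,0,0,0,5],[-0.1,0,0,0,0,0,5],[0,0,0,0,0,0,5],[0,0,0,0,0,0,5],[0,0,0,0,0,0,5],[0,0,0,0,0,0,5],[0,0,0,0,0,0,5],[0,0,0,0,0,0,5]]]}}

```text
time_s: 27.75
eef_pos: [0.4386, -0.2296, 0.0444]
eef_rot: [0.001, 0.998, 0.055, 0.002]
wrist_force: [10.2, 2.4, -2.7]
opening: 0.17
grasp_force: 60.5
```

```bash
for i in 1 2 3; do python3 st.py|head -1; done
```

```text
27.8 [ 0.4387 -0.2296  0.0444] TCP riser [-223.6  -16.8] corner~ [-27.6 -17.2] F riser 11.57 1.53 -2.4 60.452032685279846
27.85 [ 0.4387 -0.2297  0.0444] TCP riser [-223.6  -16.8] corner~ [-27.6 -17.2] F riser 11.13 1.85 -2.18 60.452343821525574
27.9 [ 0.4386 -0.2297  0.0444] TCP riser [-223.6  -16.8] corner~ [-27.6 -17.2] F riser 10.58 1.2 -2.42 60.45246183872223
```

Emit:
{"api": "jog_arm", "payload": {"series": [[[-0.1,0,0,0,0,0,5],[-0.1,0,0,0,0,0,5],[0,0,0,0,0,0,5],[0,0,0,0,0,0,5],[0,0,0,0,0,0,5],[0,0,0,0,0,0,5],[0,0,0,0,0,0,5],[0,0,0,0,0,0,5],[0,0,0,0,0,0,5],[0,0,0,0,0,0,5]]]}}

```text
time_s: 28.9
eef_pos: [0.4386, -0.2297, 0.0445]
eef_rot: [0.001, 0.998, 0.055, 0.002]
wrist_force: [11.5, 3.2, -3.2]
opening: 0.173
grasp_force: 60.4
```

Emit:
{"api": "jog_arm", "payload": {"series": [[[0.5,0,0,0,0,0,5],[1,0,0,0,0,0,5],[1.5,0,0,0,0,0,5],[3,0,0,0,0,0,5],[4,0,0,0,0,0,5],[5,0,0,0,0,0,5],[5,0,0,0,0,0,5],[5,0,0,0,0,0,5],[2,0,0,0,0,0,5],[0,0,0,0,0,0,5]]]}}

```text
time_s: 29.9
eef_pos: [0.4639, -0.2265, 0.0439]
eef_rot: [0.0, 0.998, 0.055, 0.0]
wrist_force: [-0.6, -0.3, -1.1]
opening: 0.169
grasp_force: 60.6
```

```bash
python3 st.py
```

```text
29.95 [ 0.4636 -0.2264  0.0438] TCP riser [-198.4  -16.4] corner~ [ -2.4 -16.7] F riser 0.68 0.4 -1.9 60.58845520019531
red [350 201   4   5  16] as ball [-34.5   4.1]
red [349 210   4   5  12] as ball [-55.5 -26.8]
```

Emit:
{"api": "jog_arm", "payload": {"series": [[[0,4,0,0,0,0,5],[0,5,0,0,0,0,5],[0,5,0,0,0,0,5],[0,5,0,0,0,0,5],[0,5,0,0,0,0,5],[0,5,0,0,0,0,5],[0,3,0,0,0,0,5],[0,1,0,0,0,0,5],[0,0,0,0,0,0,5],[0,0,0,0,0,0,5]]]}}

```text
time_s: 30.95
eef_pos: [0.4672, -0.2591, 0.0438]
eef_rot: [-0.0, 0.998, 0.055, -0.0]
wrist_force: [-1.0, -0.0, -1.4]
opening: 0.17
grasp_force: 60.6
```

Emit:
{"api": "jog_arm", "payload": {"series": [[[-5,0,0,0,0,0,5],[-8,0,0,0,0,0,5],[-10,0,0,0,0,0,5],[-12,0,0,0,0,0,5],[-14,0,0,0,0,0,5],[-14,0,0,0,0,0,5],[-14,0,0,0,0,0,5],[-12,0,0,0,0,0,5],[-10,0,0,0,0,0,5],[-4,0,0,0,0,0,5]]]}}

```text
time_s: 31.95
eef_pos: [0.3638, -0.2707, 0.0439]
eef_rot: [-0.0, 0.999, 0.054, -0.0]
wrist_force: [1.1, 0.0, -1.7]
opening: 0.169
grasp_force: 60.6
```

```bash
python3 st.py
```

```text
32.0 [ 0.3638 -0.2708  0.0439] TCP riser [-302.6  -49.3] corner~ [-106.6  -49.9] F riser -0.04 0.29 -2.74 60.59607267379761
red [350 201   4   5  16] as ball [-34.5   4.1]
red [349 210   4  11  29] as ball [-61.1 -36.5]
```

Unhooked with the bolt still drawn. I lift, go back, turn and lay the hook on the board's middle.

Emit:
{"api": "jog_arm", "payload": {"series": [[[0,0,-15,0,0,0,5],[0,0,-22,0,0,0,5],[0,0,-22,0,0,0,5],[0,0,-18,0,0,0,5],[-2,32,0,0,0,0,5],[-2,32,0,0,0,0,5],[-2,32,0,0,0,0,5],[-2,32,0,0,0,0,5],[0,0,0,0,0,-0.1495,5],[0,0,0,0,0,-0.1495,5]]]}}

```text
time_s: 33.0
eef_pos: [0.371, -0.3998, 0.1207]
eef_rot: [-0.0, 0.979, 0.205, 0.0]
wrist_force: [0.3, 0.2, -1.3]
opening: 0.171
grasp_force: 60.6
```

Emit:
{"api": "jog_arm", "payload": {"series": [[[0,0,0,0,0,-0.1495,5],[0,0,0,0,0,-0.1495,5],[0,0,0,0,0,-0.1495,5],[0,0,0,0,0,-0.1495,5],[0,0,0,0,0,-0.1495,5],[0,0,0,0,0,-0.1495,5],[0,0,0,0,0,-0.1495,5],[0,0,0,0,0,-0.1495,5],[0,0,0,0,0,-0.1495,5],[0,0,0,0,0,-0.1495,5]]]}}

```text
time_s: 34.0
eef_pos: [0.3713, -0.3987, 0.1208]
eef_rot: [0.0, 0.577, 0.816, 0.0]
wrist_force: [0.4, 0.1, -1.3]
opening: 0.17
grasp_force: 60.6
```

Emit:
{"api": "jog_arm", "payload": {"series": [[[-10,19,0,0,0,0,5],[-10,19,0,0,0,0,5],[-10,19,0,0,0,0,5],[-10,19,0,0,0,0,5],[-10,19,0,0,0,0,5],[0,0,15,0,0,0,5],[0,0,15,0,0,0,5],[0,0,15,0,0,0,5],[0,0,0,0,0,0,5],[0,0,0,0,0,0,5]]]}}

```text
time_s: 35.0
eef_pos: [0.4761, -0.4145, 0.0749]
eef_rot: [-0.001, 0.58, 0.814, 0.0]
wrist_force: [-0.2, -0.2, -1.2]
opening: 0.169
grasp_force: 60.6
```

```bash
python3 - <<'E'
from look import *
c=snap('scene','scene9'); o,T=tool(); print(o['time_s'],o['eef_pos'],T[:,0],T[:,2],o['wrist_force'])
cv2.imwrite('pics/crop9.png',cv2.resize(c['frame'][140:350,200:430],None,fx=2.6,fy=2.6,interpolation=cv2.INTER_CUBIC))
E
```

```text
35.05 [ 0.47661058 -0.41509397  0.07585417] [-3.26319127e-01  9.45259615e-01  2.96195905e-04] [-2.12804622e-04  2.39885072e-04 -9.99999949e-01] [-0.2856478   0.65280557 -1.10965   ]
```

View pics/crop9.png

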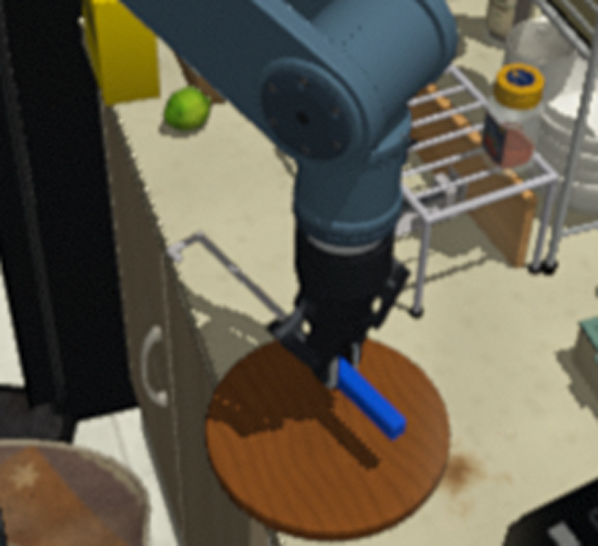

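The crop shows the hook above the middle of the board, level. I lower about 53 mm, let it settle, and release.

Emit:
{"api": "jog_arm", "payload": {"series": [[[0,0,10,0,0,0,5],[0,0,12,0,0,0,5],[0,0,12,0,0,0,5],[0,0,8,0,0,0,5],[0,0,5,0,0,0,5],[0,0,3,0,0,0,5],[0,0,2,0,0,0,5],[0,0,1,0,0,0,5],[0,0,0,0,0,0,5],[0,0,0,0,0,0,5]]]}}

```text
time_s: 36.05
eef_pos: [0.4772, -0.4152, 0.0233]
eef_rot: [0.0, 0.58, 0.815, -0.0]
wrist_force: [0.2, -0.0, -1.4]
opening: 0.171
grasp_force: 60.6
```

Emit:
{"api": "jog_arm", "payload": {"series": [[[0,0,0.5,0,0,0,5],[0,0,0.5,0,0,0,5],[0,0,0.2,0,0,0,5],[0,0,0,0,0,0,5],[0,0,0,0,0,0,25],[0,0,0,0,0,0,45],[0,0,0,0,0,0,50],[0,0,0,0,0,0,50],[0,0,0,0,0,0,50],[0,0,0,0,0,0,50]]]}}

```text
time_s: 37.05
eef_pos: [0.4771, -0.415, 0.0217]
eef_rot: [0.0, 0.58, 0.815, -0.0]
wrist_force: [0.3, 0.8, 0.5]
opening: 0.588
grasp_force: 0.0
```

Emit:
{"api": "jog_arm", "payload": {"series": [[[0,0,-5,0,0,0,50],[0,0,-10,0,0,0,50],[0,0,-20,0,0,0,50],[0,0,-25,0,0,0,50],[0,0,-25,0,0,0,50],[0,0,-25,0,0,0,50],[0,0,-25,0,0,0,50],[0,0,-25,0,0,0,50],[0,0,0,0,0,0,50],[0,0,0,0,0,0,50]]]}}

```text
time_s: 38.05
eef_pos: [0.4773, -0.4152, 0.1827]
eef_rot: [0.001, 0.58, 0.815, -0.0]
wrist_force: [-0.1, 0.3, -0.6]
opening: 0.588
grasp_force: 0.0
```

```bash
python3 - <<'E'
from look import *
c=snap('wrist','wrist9'); o,T=tool(); print(o['time_s'],o['eef_pos'],o['wrist_force'],o['grasp_force'])
m,p,r=handle(c,.0385); print(r,'z pct',np.nanpercentile(p[:,2],[5,50,95]))
a=np.radians(109); cen=np.array(r[0]); print('origin',cen+.025*np.array([np.cos(a),np.sin(a)]),'board .4806 -.416')
E
python3 st.py
```

```text
38.1 [ 0.47676611 -0.41461196  0.18134578] [ 0.47358628 -0.24794169 -0.24863501] 0.0
((0.4856051504611969, -0.43651261925697327), (0.01524971891194582, 0.10816193372011185), 19.470760345458984) z pct [0.03597006 0.03825349 0.03951873]
origin [ 0.47746595 -0.41287465] board .4806 -.416
38.15 [ 0.4765 -0.4143  0.1805] TCP riser [-206.6 -204.5] corner~ [-249.6  -13.3] F riser -0.47 0.5 0.4 0.0
```

```bash
python3 -c "
from bench import ctrl
print(ctrl.hand_in())"
```

```text
the job is handed in; nothing more can be done
None
```

I drew the bolt to its stop, held it there at about 11–12 N and left it drawn. The hook lies flat about 4 mm from the board's centre, released, and the job is handed in at about 38 s, with no verdict returned.

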